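Make up the two club kits

ROBOT

A 7-joint arm with a two-finger parallel gripper is mounted at the origin on the work surface. World frame = base frame: x ahead of the robot, y to its left, z up, the work surface at z = 0. Lengths are in mm, angles in rad, forces in N, time in s.
With the tool pointing down it reaches from about 425 to 925 mm from the base axis. Payload 6.8 kg.
Tool frame: the origin (TCP) lies between the finger pads; the fingertips stand 17 mm ahead of it and the grasp point (between the pads) lies 2 mm behind it (ctrl.tip_extent is the distance from the TCP to the fingertips, in mm); z points along the fingers, y is the line along which they close (so a half turn about z gives the same grasp; the last joint's range is limited). The gripper opens to 85 mm and grips with 20 to 120 N. Pads are 22 mm wide; open, the fingers measure 114 mm over their backs; the gripper's body (76 mm by 85 mm) begins 54 mm behind the grasp point. The pads swing forward as they close: fully open they stand 13 mm farther back than shut.
Start: joints at [1.021, 0.477, 0.022, 1.555, -0.011, 1.109, -0.083], TCP at [288.618, -610.202, 248.308] pointing down, gripper open.
Joint ranges: [-2.96, 2.96], [-0.34, 2.1], [-1.41, 1.46], [0.24, 2.44], [-1.37, 4.51], [0.17, 1.92], [-2.96, 2.96]. Speed limits (rad/s): [2.39, 2.39, 3.14, 3.14, 3.14, 3.14, 3.14].

INTERFACE

Orientations are given as a rotation vector (axis times angle).
In Python, from workcell import ctrl gives the robot as it stands.
- The arm moves only by the shell command python3 -m inch 'ROWS' [OPENING] [FORCE]. ROWS is JSON, a list that holds one entry, the list of rows, each a list of 6 numbers: the shift along the tool's x, y, z as a fraction of full scale, then the turn, a rotation vector about the tool's x, y, z as a fraction of full scale. A call has 1 to 20 rows; each row shifts and turns the commanded pose from where the row before left it, along the tool's axes as they then stand; what a row does not reach is not made up. Full scale, the value 1, is 75 mm for a shift and 45 degrees for a turn. A row lasts 1/8 s, in which the tool goes at most 62.5 mm and 10.7 degrees, less where a joint would pass 70% of its speed; a pose out of reach is approached as far as the arm can. A call with a number of a shift or a turn outside -1 to 1 is refused whole. A call with a gripper value outside its range is refused whole. OPENING is the closure, from 0 (fully open) to 1 (shut), set as the call begins (- or left out, the last holds). The fingers move at their own pace and stop on an object; FORCE is the grip in N (left out, the last holds). Time passes only in rows, so rows that do not move let the fingers close. It gives the time, the measured TCP pose, the force, the opening and the grip force at its end, in the units of the state.
- ctrl.get_obs(): the state, without advancing time (a new reading comes with each control period).
- ctrl.snapshot(name): name is "scene" or "side" or "wrist"; returns a dict with "color" (400x640x3 uint8, red, green, blue), "intrinsics" (3x3 intrinsics, pixels), "k1" (the pictures are not rectified: a ray, as slopes to the right and down, at radius r is drawn at 1 + k1 r^2 times it, then the intrinsics apply), "T" (4x4, takes a point from camera to world coordinates). Camera axes: x right, y up, looking along -z (the intrinsics and any distortion apply to the point x, -y, -z); pixel columns grow to the right and rows downward; lengths in mm; the calibration is good to about 2 mm. A picture is of the moment at which its call begins. There is no depth.
- ctrl.finish_job(): hands the job in; it is judged then, once.
The state is a dict: "time": time; "joint_positions": joint angles; "qd": joint speeds; "joint_torque": joint torques, N m; "ee_pos": TCP position; "ee_rot": TCP orientation; "contact_force": force on the tool from outside, world axes, zero at the start; "torque": the same for the moment, N m; "finger_gap": opening from 0.0 (shut) to 1.0 (fully open); "grip_force": force on a finger pad.
Only numpy, scipy, OpenCV 4.12 (cv2) and the standard library are available. Lean on these libraries where they do the work, as an engineer would, in place of code of your own. Each camera call takes 0.05 s, during which the arm holds its last target. There are 200 camera calls.

TASK

Make up the two kits for the making club from the stock on the desk. The dough-lamp kit goes in the tray with two slots: the battery holder and the lamp strip, one in each slot (either way about), and the small dough tub in the round recess; the touch kit goes in the tray with one slot: the copper touch bar in the slot and the large dough tub in the round recess. Everything must lie fully down in its recess, right way up; the long parts are packed tightly in their rack, so push one out endways to get your fingers round it, and leave the mouse and the tape roll where they are.

Things in the scene. Friction and masses are not known exactly. Their poses are not given: they have to be found in the camera images.
- battery_center (a point): Battery holder: open black plastic case with two C cells lying in it end to end, 110 long x 30 wide x 26 mm high, cells standing 3 mm above its walls, about 150 g. Point: centre of the 110 x 30 x 26 body, 13 mm above its underside; x along its length, z up. Starts in the rack side by side with the two other long parts (same 110 x 30 mm outline, gaps 0.6 mm); their order varies.
- lamp_strip_center (a point): Lamp strip: pale wooden bar 110 x 30 x 26 with three small glass bulbs in black holders on top (36 mm apart, one central, tops 47 mm above its underside), about 80 g. Point: centre of the 110 x 30 x 26 body, 13 mm above its underside; x along its length, z up. Starts in the rack side by side with the two other long parts (same 110 x 30 mm outline, gaps 0.6 mm); their order varies.
- touch_bar_center (a point): Copper touch bar: wooden bar 110 x 30 x 26 mm with a flat copper sheet over its top and upper sides, nothing standing on it, about 90 g. Point: centre of the 110 x 30 x 26 body, 13 mm above its underside; x along its length, z up. Starts in the rack side by side with the two other long parts (same 110 x 30 mm outline, gaps 0.6 mm); their order varies.
- large_tub_center (a point): Large dough tub: round yellow tub with lid, 56 mm across the lid (52 mm at the foot), 66 mm high, about 160 g, standing on the desk. The point is its centre, 33 mm above its underside; z up.
- small_tub_center (a point): Small dough tub: the same but smaller, 44 mm across the lid (40 mm at the foot), 42 mm high, about 70 g, standing on the desk. The point is its centre, 21 mm above its underside; z up.
- lamp_tray: Kit tray with two slots: fixed plywood plate 216 (x) x 128 (y) x 12 mm with felt-lined recesses 8 mm deep, their floors 4 mm above the desk. No finger room inside them. Two slots 130 (along x) x 50 mm centred at x = -35, y = +30 and y = -30 mm; one round recess 64 mm across centred at x = +68, y = 0 mm. The origin is the centre of its underside, on the desk; z up. 
- touch_tray: Kit tray with one slot: fixed plywood plate 228 (x) x 92 (y) x 12 mm with felt-lined recesses 8 mm deep, their floors 4 mm above the desk. No finger room inside them. One slot 130 (along x) x 50 mm centred at x = -42, y = 0; one round recess 76 mm across centred at x = +68, y = 0 mm. The origin is the centre of its underside, on the desk; z up.
- rack: Stock rack: fixed plywood base 200 (x) x 104 (y) x 4 mm, open at both ends, with a rail 4 mm wide along each long side whose top is 12 mm above the desk and which stands 2 mm or less from the outer parts. The long parts lie along x, centred, at y = -31, 0 and +31 mm, undersides 4 mm above the desk; they slide freely along x. The origin is the centre of its underside; z up.
- mouse_center (a point): Black computer mouse 104 x 60 x 34 mm, loose; bystander. The point is its centre, 17 mm above the desk.
- tape_roll_center (a point): Roll of copper tape lying flat, 76 mm across, 25 mm high, loose; bystander. The point is its centre, 12 mm above the desk.
Mind the look-alikes: they are no part of the job. What is shaped like the touch_tray but green or pink is not meant.

How it is judged:
By the outcome, as a careful person would: the job done as asked, in the order asked, and still so for the second after the job is handed in, with the robot touching nothing.
It also fails if it takes over 136 s, if anything falls off the work surface, if the arm or the gripper's body presses on something with over 40 N, if the wrist force passes 120 N, or if a joint passes its speed limit or range.

## Working session

There is one attempt and no reset: what is moved stays moved. The work goes in short steps, Python scripts to look and compute and a shell command to move; the robot and the scene stay as the last step left them, time stands still between calls to the robot, and variables do not carry over. Pictures are saved under pics/ and viewed, at most 14 in all, crops included, and the job is handed in when it is done.

```bash
mkdir -p pics
cat > h.py <<'E'
import numpy as np, cv2
from workcell import ctrl
def snap(n,f):
    s=ctrl.snapshot(n); cv2.imwrite('pics/'+f+'.png',s['color'][:,:,::-1]); np.savez('pics/'+f+'.npz',**{k:np.array(v) for k,v in s.items()}); return s
def load(f): return dict(np.load('pics/'+f+'.npz'))
def cast(s,px,z):
    px=np.atleast_2d(np.array(px,float)); K=s['intrinsics'];k=float(s['k1'])
    d=(px-[K[0,2],K[1,2]])/[K[0,0],K[1,1]]; u=d.copy()
    for _ in range(30): u=d/(1+k*(u**2).sum(1,keepdims=True))
    r=np.c_[u[:,0],-u[:,1],-np.ones(len(u))]@s['T'][:3,:3].T; o=s['T'][:3,3]
    return o+r*((z-o[2])/r[:,2:])
def proj(s,p):
    p=np.atleast_2d(np.array(p,float)); q=(p-s['T'][:3,3])@s['T'][:3,:3]; u=np.c_[q[:,0],-q[:,1]]/-q[:,2:]
    u=u*(1+float(s['k1'])*(u**2).sum(1,keepdims=True)); K=s['intrinsics']; return u*[K[0,0],K[1,1]]+[K[0,2],K[1,2]]
E
python3 - <<'E'
from h import *
for n in('scene','side','wrist'):
    s=snap(n,n+'0'); print(n,s['T'].round(2).tolist(),s['k1'],s['intrinsics'][0,0])
o=ctrl.get_obs(); print(o['ee_pos'],o['ee_rot'],o['time'],o['finger_gap'])
E
```

```text
scene [[0.45, -0.67, 0.59, 1423.37], [0.89, 0.34, -0.3, -553.92], [0.0, 0.66, 0.75, 1259.85], [0.0, 0.0, 0.0, 1.0]] -0.1517295172529298 508.7037831496382
side [[-0.92, 0.29, -0.28, 155.99], [-0.4, -0.68, 0.61, 550.78], [-0.02, 0.67, 0.74, 843.72], [0.0, 0.0, 0.0, 1.0]] 0.010615360786357398 392.3834115074787
wrist [[0.43, 0.85, 0.29, 364.72], [-0.9, 0.41, 0.14, -573.51], [-0.0, -0.32, 0.95, 372.17], [0.0, 0.0, 0.0, 1.0]] -0.0648061447897547 338.9612401990906
[ 288.40797146 -609.78706308  247.55409452] [-3.06390545e+00 -6.88039516e-01  6.24079101e-04] 0.15 0.9984628527364803
```

View pics/scene0.png

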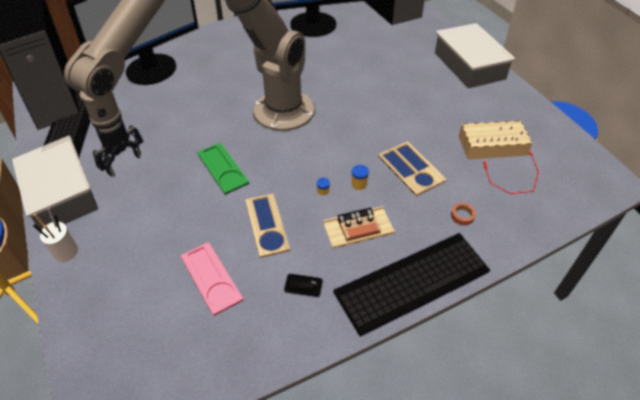

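View pics/side0.png

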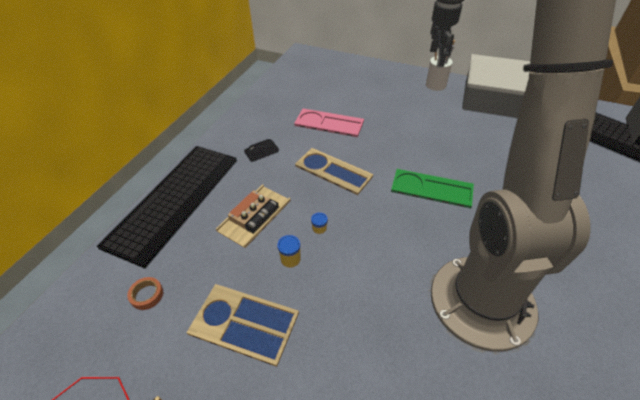

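Scene view: wooden two-slot tray at (412,167), wooden one-slot tray at (267,225), rack at (359,226), small tub at (323,186), large tub at (360,177), mouse at (304,285), tape at (463,213). The look-alikes are the green tray (222,168) and the pink one (211,277). The wooden one is meant, since it is plywood with blue felt.

Run:
```python
from h import *
for n,crop in(('scene0',(180,130,280,150)),('side0',(170,130,220,250))):
    s=load(n); im=s['color']; hsv=cv2.cvtColor(im,cv2.COLOR_RGB2HSV)
    m=cv2.inRange(hsv,(105,110,40),(125,255,255))
    c,_=cv2.findContours(m,cv2.RETR_EXTERNAL,cv2.CHAIN_APPROX_NONE)
    for k in c:
        if cv2.contourArea(k)<60: continue
        p=cast(s,k[:,0,:],10)[:,:2].astype(np.float32)
        (cx,cy),(w,h),a=cv2.minAreaRect(p); print(n,cv2.boundingRect(k),'z10 c',round(cx),round(cy),'size',round(w),round(h),'ang',round(a,1))
    # wood mask
    m=cv2.inRange(hsv,(8,60,120),(28,255,255))
    c,_=cv2.findContours(m,cv2.RETR_EXTERNAL,cv2.CHAIN_APPROX_NONE)
    for k in c:
        if cv2.contourArea(k)<300: continue
        p=cast(s,k[:,0,:],8)[:,:2].astype(np.float32)
        (cx,cy),(w,h),a=cv2.minAreaRect(p); print(n,'wood',cv2.boundingRect(k),'c',round(cx),round(cy),'size',round(w),round(h),'ang',round(a,1))
    if n[:2]=='sc': a=im[190:255,310:410]
    else: a=im[170:255,200:310]
    cv2.imwrite('pics/c_'+n+'.png',cv2.resize(a,None,fx=4,fy=4,interpolation=cv2.INTER_CUBIC)[:,:,::-1])
a=cv2.imread('pics/c_scene0.png');b=cv2.imread('pics/c_side0.png')
h=max(a.shape[0],b.shape[0]);pad=lambda x:cv2.copyMakeBorder(x,0,h-x.shape[0],0,0,0)
o=np.hstack([pad(a),pad(b)]);cv2.imwrite('pics/crop1.png',cv2.resize(o,(790,int(790*o.shape[0]/o.shape[1]))))
```

```text
scene0 (261, 233, 21, 16) z10 c 552 -285 size 61 56 ang 63.5
scene0 (255, 200, 19, 29) z10 c 445 -265 size 39 113 ang 79.5
scene0 (317, 178, 13, 11) z10 c 414 -39 size 40 45 ang 63.2
scene0 (416, 175, 16, 10) z10 c 551 271 size 47 40 ang 26.7
scene0 (352, 165, 17, 14) z10 c 423 97 size 55 61 ang 60.9
scene0 (386, 153, 26, 23) z10 c 451 233 size 112 33 ang 4.7
scene0 (400, 147, 26, 23) z10 c 446 293 size 112 33 ang 4.3
scene0 (552, 101, 46, 38) z10 c 553 1034 size 94 239 ang 89.9
scene0 (130, 22, 65, 30) z10 c -748 -286 size 22 348 ang 14.4
scene0 wood (0, 285, 39, 39) c 430 -1039 size 206 42 ang 35.2
scene0 wood (323, 207, 72, 41) c 623 -23 size 200 110 ang 79.8
scene0 wood (246, 194, 44, 63) c 485 -272 size 93 234 ang 79.4
scene0 wood (379, 142, 67, 54) c 483 267 size 222 136 ang 4.4
scene0 wood (459, 121, 73, 38) c 502 629 size 272 187 ang 69.1
scene0 wood (255, 104, 55, 25) c 41 -36 size 219 115 ang 45.8
scene0 wood (65, 0, 80, 84) c -898 -535 size 177 722 ang 52.4
side0 (223, 323, 59, 35) z10 c 444 294 size 123 44 ang 4.4
side0 (204, 302, 26, 23) z10 c 548 272 size 56 54 ang 23.1
side0 (236, 299, 56, 33) z10 c 448 234 size 123 43 ang 4.6
side0 (277, 235, 23, 20) z10 c 484 37 size 58 61 ang 23.0
side0 (311, 212, 17, 15) z10 c 445 -72 size 45 48 ang 8.1
side0 (327, 165, 38, 21) z10 c 442 -263 size 35 118 ang 79.7
side0 (305, 156, 21, 12) z10 c 550 -283 size 63 51 ang 22.6
side0 wood (187, 285, 112, 81) c 482 265 size 218 131 ang 4.4
side0 wood (128, 277, 33, 29) c 741 292 size 74 75 ang 42.0
side0 wood (216, 185, 74, 62) c 625 -21 size 204 116 ang 79.8
side0 wood (296, 148, 77, 45) c 484 -275 size 94 230 ang 79.5
side0 wood (608, 26, 32, 66) c -352 -1374 size 63 572 ang 6.0
side0 wood (0, 0, 256, 276) c 1528 -675 size 1179 1986 ang 52.3
```

View pics/crop1.png

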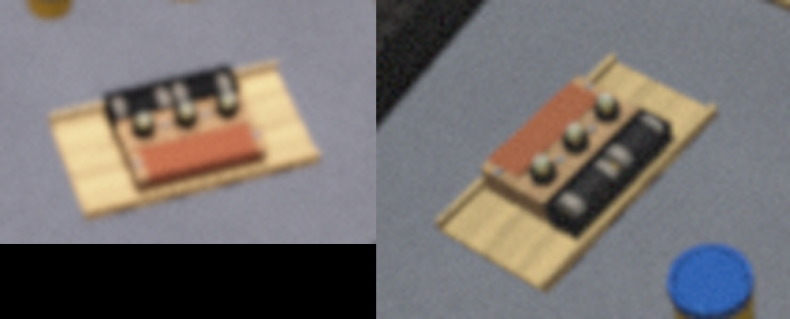

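Rack crop: the black battery holder with cells lies nearest the robot (scene 355,215), the lamp strip is in the middle, and the copper bar is on the far side. I'll work out the tub positions and the first move.

```bash
cat >> h.py <<'E'
from scipy.spatial.transform import Rotation as Ro
def go(pos,yaw,n=None):
    "shift in tool axes (units of 75mm), then turn units of 45deg, from current pose to tool-down, tool x at yaw deg"
    o=ctrl.get_obs(); R=Ro.from_rotvec(o['ee_rot']); d=R.inv().apply(np.array(pos)-o['ee_pos'])
    c,s=np.cos(np.radians(yaw)),np.sin(np.radians(yaw))
    G=Ro.from_matrix(np.array([[c,s,0],[s,-c,0],[0,0,-1]])); t=np.degrees((R.inv()*G).as_rotvec())
    print('t',round(float(o['time']),2),'tip',np.round(o['ee_pos'],1),'shift/75',(d/75).round(3),'norm',round(np.linalg.norm(d)),'turn/45',(t/45).round(3))
E
python3 - <<'E'
from h import *
print(ctrl.tip_extent)
for nm,z,b in(('small',42,{'scene0':(317,178,13,11),'side0':(311,212,17,15)}),('large',66,{'scene0':(352,165,17,14),'side0':(277,235,23,20)})):
    for n,(x,y,w,h) in b.items():
        print(nm,n,cast(load(n),[x+w/2-.5,y+h/2-.5],z-5).round(0))
for n in('scene0','side0'):
    s=load(n); x,y=(304,285) if n[1]=='c' else (261,149); print('mouse',cast(s,[x,y],17).round(0))
go([579,-95,130],-10.2)
E
```

```text
17.0
small scene0 [[436. -50.  37.]]
small side0 [[435. -52.  37.]]
large scene0 [[465.  71.  61.]]
large side0 [[464.  69.  61.]]
mouse [[ 741. -264.   17.]]
mouse [[ 732. -263.   17.]]
t 0.15 tip [ 288.4 -609.8  247.6] shift/75 [ 6.437 -4.546  1.573] norm 603 turn/45 [-0.002  0.001  0.789]
```

```bash
python3 -m inch '[[[0.536,-0.379,0.08,0,0,0],[0.536,-0.379,0.08,0,0,0],[0.536,-0.379,0.08,0,0,0],[0.536,-0.379,0.08,0,0,0],[0.536,-0.379,0.08,0,0,0],[0.536,-0.379,0.08,0,0,0],[0.536,-0.379,0.08,0,0,0],[0.536,-0.379,0.08,0,0,0],[0.536,-0.379,0.08,0,0,0],[0.536,-0.379,0.08,0,0,0],[0.536,-0.379,0.08,0,0,0],[0.536,-0.379,0.08,0,0,0],[0,0,0,0,0,0.2],[0,0,0,0,0,0.2],[0,0,0,0,0,0.2],[0,0,0,0,0,0.19],[0,0,0,0,0,0]]]' 1 30
python3 - <<'E'
from h import *
snap('wrist','w1'); go([579,-95,60],-10.2); print(ctrl.tip_extent, ctrl.get_obs()['joint_positions'])
E
```

```text
time: 2.28
ee_pos: [578.7, -95.5, 176.1]
ee_rot: [3.129, -0.278, -0.001]
contact_force: [-0.1, 0.5, 0.8]
finger_gap: 0.005
grip_force: 0.0
t 2.33 tip [578.7 -95.5 176.1] shift/75 [ 0.003 -0.007  1.548] norm 116 turn/45 [0.    0.    0.003]
17.0 [ 0.09334935  0.4117767  -0.04650129  1.83883696  0.0241522   0.89191668
 -1.71063925]
```

View pics/w1.png

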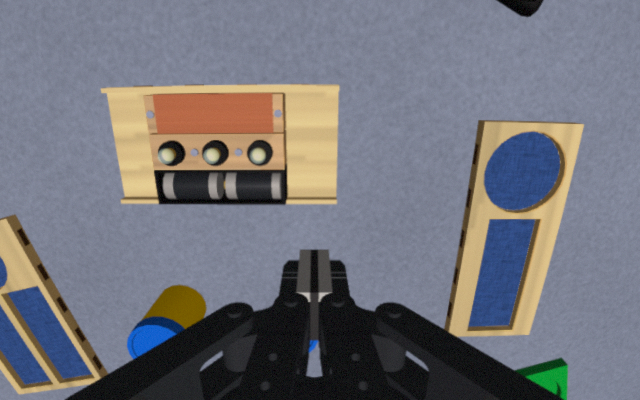

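Wrist view: the battery (black, cells) is nearest at (225,186), the lamp strip is in the middle at (212,152), and the copper bar is farthest at (215,113). The rack's right end is at column 338.

Run:
```python
from h import *
s=load('w1')
f=lambda p,z:cast(s,p,z)[:,:2].round(1).tolist()
print('rack near rail top',f([[122,200],[337,201]],12),'far rail',f([[104,90],[338,86]],12))
print('copper/lamp boundary',f([[151,133],[285,133]],30),'lamp/batt',f([[154,170],[285,170]],30),'copper far',f([[147,95],[286,94]],30))
print('predicted batt corners', end=' ')
c=np.array([624,-22]);u=np.array([np.cos(np.radians(79.8)),np.sin(np.radians(79.8))]);v=np.array([-u[1],u[0]])
P=[np.r_[c+a*u+b*v,30] for a in(-55,55) for b in(15.5,46,-15.5,-46)]
print(proj(s,P).round(0).tolist())
P=[np.r_[c+a*u+b*v,12] for a in(-100,100) for b in(-52,52)]
print(proj(s,P).round(0).tolist())
```

```text
rack near rail top [[592.2, 82.9], [556.5, -112.0]] far rail [[688.2, 64.4], [654.7, -128.3]]
copper/lamp boundary [[646.9, 26.6], [627.1, -80.1]] lamp/batt [[617.0, 34.0], [597.3, -73.9]] copper far [[676.0, 20.4], [656.3, -86.8]]
predicted batt corners [[284.0, 168.0], [285.0, 203.0], [283.0, 130.0], [282.0, 90.0], [152.0, 168.0], [158.0, 203.0], [147.0, 131.0], [142.0, 92.0]]
[[339.0, 82.0], [336.0, 203.0], [99.0, 85.0], [120.0, 202.0]]
```

```bash
python3 -m inch '[[[-0.012,0.015,0.4,0,0,0],[0,0,0.4,0,0,0],[0,0,0.4,0,0,0],[0,0,0.4,0,0,0],[0,0,0.333,0,0,0],[0,0,0,0,0,0],[0,-0.1,0,0,0,0],[0,-0.12,0,0,0,0],[0,-0.15,0,0,0,0],[0,-0.15,0,0,0,0],[0,-0.15,0,0,0,0],[0,-0.15,0,0,0,0],[0,-0.15,0,0,0,0],[0,-0.12,0,0,0,0],[0,-0.06,0,0,0,0],[0,0,0,0,0,0]]]' 1
python3 -m inch '[[[0,0.2,0,0,0,0],[0,0,-0.5,0,0,0],[0,0,-0.5,0,0,0],[0,0,-0.5,0,0,-0.22],[0,0,0,0,0,-0.22],[0,0,0,0,0,-0.22],[0,0,0,0,0,-0.22],[0,0,0,0,0,-0.22],[0,0,0,0,0,-0.22],[0,0,0,0,0,-0.22],[0,0,0,0,0,-0.22],[0,0,0,0,0,-0.22],[0,0,0,0,0,0]]]' 0.4
python3 - <<'E'
from h import *
snap('wrist','w2'); snap('side','s2');go([605.5,56,60],79.6);o=ctrl.get_obs();print(o['joint_positions'],o['finger_gap'])
E
```

```text
time: 4.32
ee_pos: [593.1, -10.8, 31.2]
ee_rot: [-3.129, 0.279, 0.0]
contact_force: [0.4, -0.0, -0.4]
finger_gap: -0.003
grip_force: 0.0
time: 5.95
ee_pos: [590.0, -27.9, 143.5]
ee_rot: [-2.429, -1.991, 0.001]
contact_force: [0.4, 0.4, -0.7]
finger_gap: 0.601
grip_force: 0.0
t 6.05 tip [590.2 -27.4 143.6] shift/75 [ 1.131 -0.019  1.115] norm 119 turn/45 [-0.001  0.    -0.022]
[ 0.25200237  0.49048373 -0.40610663  1.83293651  0.24633088  0.86815224
 -0.47086765] 0.5988799013667013
```

View pics/w2.png

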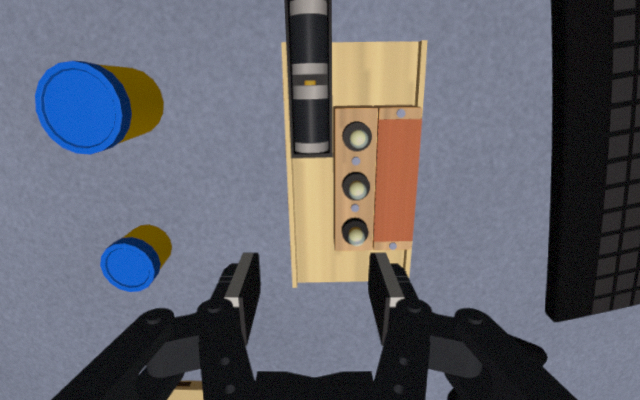

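The battery has slid out alone; its near end is at (312,155), well clear of the lamp and copper ends.

Run:
```python
from h import *
s=load('w2')
u=np.array([np.cos(np.radians(79.6)),np.sin(np.radians(79.6))])
e=cast(s,[[293,156],[332,153],[312,155]],30);print(e.round(1))
print('lamp ends',cast(s,[[356,107],[355,249]],30).round(1))
c=e[:2,:2].mean(0)+55*u; print('centre',c)
go([*c,31.5],79.6)
```

```text
[[582.2   8.   30. ]
 [609.9   4.6  30. ]
 [595.7   6.   30. ]]
lamp ends [[631.8  32.9  30. ]
 [614.  -74.1  30. ]]
centre [606.00383276  60.38703675]
t 6.05 tip [590.2 -27.4 143.6] shift/75 [ 1.19  -0.024  1.495] norm 143 turn/45 [-0.001  0.    -0.022]
```

```bash
python3 -m inch '[[[0.4,-0.008,0,0,0,-0.02],[0.4,-0.008,0,0,0,0],[0.39,-0.008,0,0,0,0],[0,0,0.4,0,0,0],[0,0,0.4,0,0,0],[0,0,0.4,0,0,0],[0,0,0.2,0,0,0],[0,0,0.108,0,0,0],[0,0,0,0,0,0]]]' 0.4
python3 -m inch '[[[0,0,0,0,0,0],[0,0,0,0,0,0],[0,0,0,0,0,0],[0,0,0,0,0,0],[0,0,0,0,0,0],[0,0,0,0,0,0],[0,0,-0.2,0,0,0],[0,0,-0.4,0,0,0],[0,0,-0.4,0,0,0],[0,0,0,0,0,0]]]' 1 60
python3 - <<'E'
from h import *
snap('wrist','w3');go([450,234,105],184.4);go([450,234,105],4.4);o=ctrl.get_obs();print(o['joint_positions'],o['finger_gap'])
E
```

```text
time: 7.18
ee_pos: [605.2, 61.6, 30.9]
ee_rot: [2.411, 2.014, 0.0]
contact_force: [0.5, -0.8, -0.3]
finger_gap: 0.602
grip_force: 0.0
time: 8.43
ee_pos: [606.7, 62.0, 108.8]
ee_rot: [2.409, 2.012, 0.007]
contact_force: [0.7, 0.1, -1.9]
finger_gap: 0.33
grip_force: 59.7
t 8.47 tip [605.6  61.6 107. ] shift/75 [ 1.893 -2.45   0.023] norm 232 turn/45 [ 3.000e-03  2.000e-03 -2.326e+00]
t 8.47 tip [605.6  61.6 107. ] shift/75 [ 1.893 -2.45   0.023] norm 232 turn/45 [ 0.002 -0.002  1.674]
[ 0.09901753  0.5639106  -0.40497099  1.81354207  0.29252039  0.82086479
 -0.62944133] 0.33537164633469935
```

View pics/w3.png

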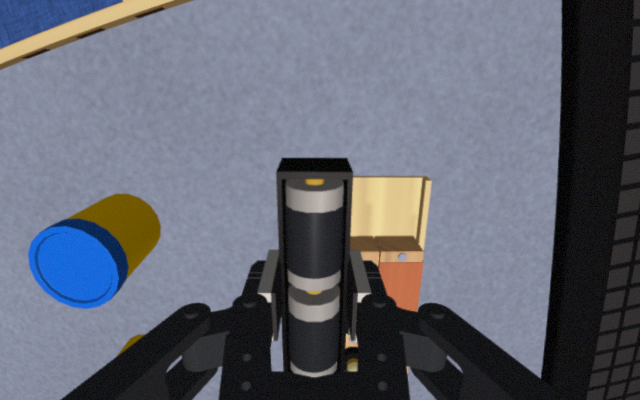

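Run:
```python
from h import *
go([445.5,293.3,107],184.4)
```

```text
t 8.47 tip [605.6  61.6 107. ] shift/75 [ 2.66  -2.65  -0.004] norm 282 turn/45 [ 3.000e-03  2.000e-03 -2.326e+00]
```

```bash
python3 -m inch '[[[0.33,-0.33,0,0,0,0],[0.33,-0.33,0,0,0,0],[0.33,-0.33,0,0,0,0],[0.33,-0.33,0,0,0,0],[0.33,-0.33,0,0,0,0],[0.33,-0.33,0,0,0,0],[0.33,-0.33,0,0,0,0],[0.33,-0.33,0,0,0,0],[0,0,0,0,0,-0.21],[0,0,0,0,0,-0.21],[0,0,0,0,0,-0.21],[0,0,0,0,0,-0.21],[0,0,0,0,0,-0.21],[0,0,0,0,0,-0.21],[0,0,0,0,0,-0.21],[0,0,0,0,0,-0.21],[0,0,0,0,0,-0.21],[0,0,0,0,0,-0.21],[0,0,0,0,0,-0.22],[0,0,0,0,0,0]]]'
python3 - <<'E'
from h import *
snap('wrist','w4');go([445.5,293.3,50],184.4)
E
```

```text
time: 10.98
ee_pos: [444.7, 291.0, 104.6]
ee_rot: [0.111, -3.137, 0.001]
contact_force: [0.1, 0.0, -0.7]
finger_gap: 0.332
grip_force: 59.7
t 11.03 tip [444.8 291.1 104.8] shift/75 [-0.012  0.029  0.731] norm 55 turn/45 [-0.    -0.002 -0.01 ]
```

View pics/w4.png

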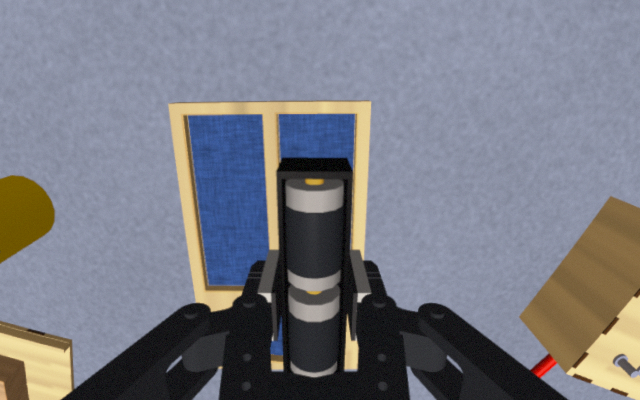

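The battery is held over the right slot, whose far edge runs from (279,113) to (355,113).

Run:
```python
from h import *
s=load('w4')
p=cast(s,[[279,114],[355,113],[187,115],[264,114],[205,290],[171,103],[371,101]],12)[:,:2];print(p.round(1).tolist())
u=np.array([np.cos(np.radians(4.4)),np.sin(np.radians(4.4))])
print('far slot c',p[:2].mean(0)+65*u,'near',p[2:4].mean(0)+65*u,'tray c',p[5:].mean(0)+108*u)
d=p[6]-p[5];print(np.degrees(np.arctan2(d[1],d[0])))
```

```text
[[382.4, 265.2], [378.4, 312.8], [386.8, 206.8], [383.0, 255.8], [516.0, 213.9], [379.9, 196.8], [370.3, 321.9]]
far slot c [445.19930177 293.96090689] near [449.70485294 236.25923435] tray c [482.78124227 267.66970706]
94.37212229274532
```

```bash
python3 -m inch '[[[-0.01,0.03,0.35,0,0,0],[0,0,0.3,0,0,0],[0,0,0.2,0,0,0],[0,0,0.125,0,0,0],[0,0,0,0,0,0],[0,0,0,0,0,0]]]'
python3 -m inch '[[[0,0,0,0,0,0],[0,0,0,0,0,0],[0,0,0,0,0,0],[0,0,-0.2,0,0,0],[0,0,-0.4,0,0,0],[0,0,-0.4,0,0,0],[0,0,-0.4,0,0,0],[0,0,-0.3,0,0,0],[0,0,0,0,0,0]]]' 0.45
python3 - <<'E'
from h import *
snap('wrist','w5');snap('side','s5');go([602,-130,155],-10.4)
a=cv2.imread('pics/w5.png')[60:400,100:520];b=cv2.imread('pics/s5.png')[180:380,100:320]
b=cv2.resize(b,(374,340));cv2.imwrite('pics/v5.png',np.hstack([a,b]))
E
```

```text
time: 11.78
ee_pos: [446.2, 294.2, 32.9]
ee_rot: [-0.113, 3.139, 0.001]
contact_force: [0.8, 0.2, -1.2]
finger_gap: 0.332
grip_force: 59.6
time: 12.9
ee_pos: [446.8, 294.7, 162.1]
ee_rot: [-0.114, 3.136, 0.002]
contact_force: [-0.4, -0.6, 0.0]
finger_gap: 0.553
grip_force: 0.0
t 13.0 tip [445.9 293.6 159.9] shift/75 [-1.668 -5.783  0.068] norm 451 turn/45 [-0.000e+00 -1.000e-03 -3.677e+00]
```

View pics/v5.png

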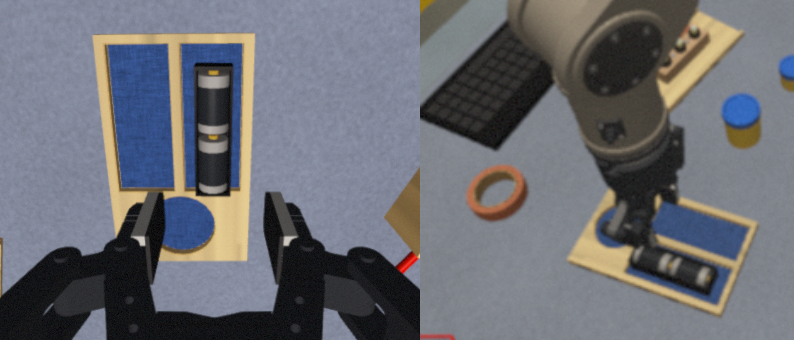

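Run:
```python
from h import *
s=load('w5')
p=cast(s,[[313,125],[313,255]],30)[:,:2];q=cast(s,[[313,104],[313,251]],12)[:,:2];w=cast(s,[[296,200],[334,200]],30);w2=cast(s,[[281,200],[343,200]],12)
print(p,q,w,w2)
```

```text
[[395.21464144 291.15507389]
 [504.38670686 299.01751814]] [[381.11445134 290.12808273]
 [510.19307317 299.42568271]] [[455.63383204 281.80677123  30.        ]
 [453.43413778 312.27913635  30.        ]] [[463.0503092  268.42244508  12.        ]
 [459.20780493 321.64477473  12.        ]]
```

Battery is fully down. Next is the lamp strip push.

Run:
```python
from h import *
go([608.5,-99.3,140],169.6)
```

```text
t 13.0 tip [445.9 293.6 159.9] shift/75 [-1.784 -5.381  0.268] norm 426 turn/45 [-0.001  0.     0.323]
```

```bash
python3 -m inch '[[[-0.178,-0.538,0.026,0,0,0],[-0.178,-0.538,0.026,0,0,0],[-0.178,-0.538,0.026,0,0,0],[-0.178,-0.538,0.026,0,0,0],[-0.178,-0.538,0.026,0,0,0],[-0.178,-0.538,0.026,0,0,0],[-0.178,-0.538,0.026,0,0,0],[-0.178,-0.538,0.026,0,0,0],[-0.178,-0.538,0.026,0,0,0],[-0.178,-0.538,0.026,0,0,0],[0,0,0,0,0,0.16],[0,0,0,0,0,0.16],[0,0,0,0,0,0],[0,0,0,0,0,0]]]' 1
python3 - <<'E'
from h import *
go([608.5,-99.3,31],169.6); s=snap('side','s6')
u=np.array([np.cos(np.radians(79.6)),np.sin(np.radians(79.6))]);v=np.array([-u[1],u[0]])
h=cv2.cvtColor(s['color'],cv2.COLOR_RGB2HSV)
c=np.array([622.5,-23.3]);print(proj(s,[np.r_[c+a*u+b*v,30] for a in(-55,55) for b in(15.5,-15.5,-46)]).round(0).tolist())
cv2.imwrite('pics/c6.png',cv2.resize(s['color'][160:260,200:310],None,fx=5,fy=5,interpolation=2)[:,:,::-1])
E
```

```text
time: 14.75
ee_pos: [607.9, -98.6, 139.9]
ee_rot: [-0.276, -3.128, -0.0]
contact_force: [-0.1, -0.2, -0.3]
finger_gap: -0.005
grip_force: 0.0
t 14.75 tip [607.9 -98.6 139.9] shift/75 [-0.011 -0.008  1.452] norm 109 turn/45 [-0.    -0.002  0.007]
[[269.0, 198.0], [261.0, 193.0], [253.0, 189.0], [244.0, 223.0], [235.0, 218.0], [227.0, 213.0]]
```

View pics/c6.png

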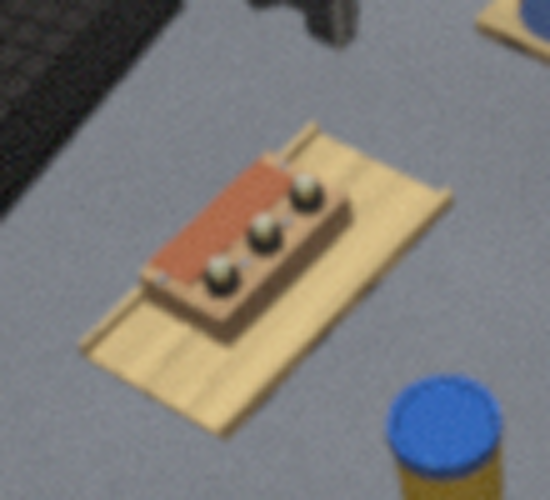

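The lamp strip and copper bar still lie side by side in the rack, as predicted. Push the lamp strip.

```bash
python3 -m inch '[[[-0.01,-0.008,0.4,0,0,0],[0,0,0.4,0,0,0],[0,0,0.4,0,0,0],[0,0,0.25,0,0,0],[0,0,0,0,0,0],[0,0.1,0,0,0,0],[0,0.12,0,0,0,0],[0,0.15,0,0,0,0],[0,0.15,0,0,0,0],[0,0.15,0,0,0,0],[0,0.15,0,0,0,0],[0,0.15,0,0,0,0],[0,0.12,0,0,0,0],[0,0.06,0,0,0,0],[0,0,0,0,0,0]]]' 1
python3 -m inch '[[[0,-0.2,0,0,0,0],[0,0,-0.5,0,0,0],[0,0,-0.5,0,0,0],[0,0,-0.5,0,0,0.22],[0,0,0,0,0,0.22],[0,0,0,0,0,0.22],[0,0,0,0,0,0.22],[0,0,0,0,0,0.22],[0,0,0,0,0,0.22],[0,0,0,0,0,0.22],[0,0,0,0,0,0.22],[0,0,0,0,0,0.24],[0,0,0,0,0,0]]]' 0.4
python3 - <<'E'
from h import *
snap('wrist','w7');go([636,54,60],79.6)
E
```

```text
time: 16.68
ee_pos: [624.3, -14.0, 31.8]
ee_rot: [-0.279, -3.129, -0.001]
contact_force: [-1.1, 0.0, 0.1]
finger_gap: 0.003
grip_force: 0.0
time: 18.3
ee_pos: [621.4, -30.8, 144.4]
ee_rot: [2.409, 2.015, -0.001]
contact_force: [0.4, -0.7, -1.1]
finger_gap: 0.602
grip_force: 0.0
t 18.35 tip [621.4 -30.6 144.3] shift/75 [ 1.146 -0.005  1.124] norm 120 turn/45 [-0.     0.001  0.008]
```

View pics/w7.png

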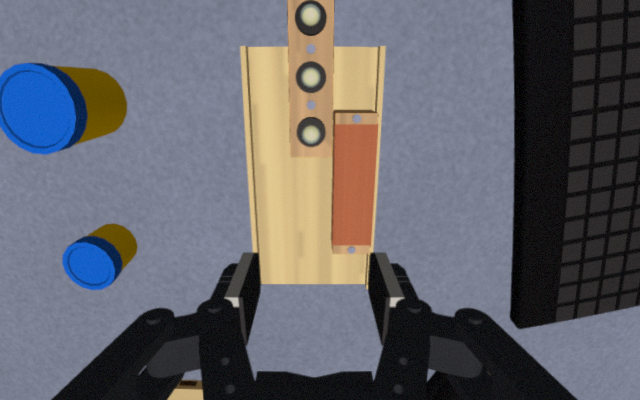

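The lamp strip is pushed out; its near end is at (311,156), and the copper bar spans rows 112 to 254.

Run:
```python
from h import *
s=load('w7')
u=np.array([np.cos(np.radians(79.6)),np.sin(np.radians(79.6))])
e=cast(s,[[291,156],[332,156]],30)[:,:2]; c=e.mean(0)+55*u
k=cast(s,[[357,112],[352,253]],30)[:,:2]; print(e,c,'copper',k,k.mean(0), 'margin',(c-k[0])@u)
go([*c,31],79.6)
```

```text
[[ 6.11519127e+02  4.84752881e+00]
 [ 6.40448274e+02 -3.32600686e-01]] [635.91225356  56.35389495] copper [[662.39190527  27.16326132]
 [643.67235739 -80.19209626]] [653.03213133 -26.51441747] margin 23.9309903617068
t 18.35 tip [621.4 -30.6 144.3] shift/75 [ 1.177 -0.012  1.51 ] norm 144 turn/45 [-0.     0.001  0.008]
```

```bash
python3 -m inch '[[[0.4,-0.004,0,0,0,0],[0.39,-0.004,0,0,0,0],[0.387,-0.004,0,0,0,0],[0,0,0.4,0,0,0],[0,0,0.4,0,0,0],[0,0,0.4,0,0,0],[0,0,0.2,0,0,0],[0,0,0.11,0,0,0],[0,0,0,0,0,0]]]' 0.4
python3 -m inch '[[[0,0,0,0,0,0],[0,0,0,0,0,0],[0,0,0,0,0,0],[0,0,0,0,0,0],[0,0,0,0,0,0],[0,0,0,0,0,0],[0,0,-0.2,0,0,0],[0,0,-0.4,0,0,0],[0,0,-0.4,0,0,0],[0,0,0,0,0,0]]]' 1 60
python3 - <<'E'
from h import *
go([449.8,235,107],184.4)
E
```

```text
time: 19.48
ee_pos: [636.5, 57.6, 31.2]
ee_rot: [-2.409, -2.016, -0.0]
contact_force: [0.2, 0.1, -0.1]
finger_gap: 0.599
grip_force: 0.0
time: 20.72
ee_pos: [638.2, 58.1, 109.4]
ee_rot: [2.408, 2.014, 0.007]
contact_force: [-0.3, 0.2, -0.8]
finger_gap: 0.339
grip_force: 59.8
t 20.73 tip [638.2  58.1 109.4] shift/75 [ 1.878 -2.89   0.021] norm 258 turn/45 [ 0.007  0.005 -2.324]
```

```bash
python3 -m inch '[[[0.235,-0.36,0,0,0,0],[0.235,-0.36,0,0,0,0],[0.235,-0.36,0,0,0,0],[0.235,-0.36,0,0,0,0],[0.235,-0.36,0,0,0,0],[0.235,-0.36,0,0,0,0],[0.235,-0.36,0,0,0,0],[0.235,-0.36,0,0,0,0],[0,0,0,0,0,-0.21],[0,0,0,0,0,-0.21],[0,0,0,0,0,-0.21],[0,0,0,0,0,-0.21],[0,0,0,0,0,-0.21],[0,0,0,0,0,-0.21],[0,0,0,0,0,-0.21],[0,0,0,0,0,-0.21],[0,0,0,0,0,-0.21],[0,0,0,0,0,-0.21],[0,0,0,0,0,-0.22],[0,0,0,0,0,0]]]'
python3 - <<'E'
from h import *
go([449.8,235.3,32.5],184.4)
E
```

```text
time: 23.22
ee_pos: [448.3, 234.2, 105.5]
ee_rot: [0.113, -3.138, 0.0]
contact_force: [0.3, -1.3, -0.7]
finger_gap: 0.331
grip_force: 59.9
t 23.23 tip [448.3 234.2 105.5] shift/75 [-0.023  0.014  0.974] norm 73 turn/45 [-0.    -0.002 -0.006]
```

```bash
python3 -m inch '[[[-0.02,0.01,0.35,0,0,0],[0,0,0.3,0,0,0],[0,0,0.2,0,0,0],[0,0,0.125,0,0,0],[0,0,0,0,0,0],[0,0,0,0,0,0]]]'
python3 -m inch '[[[0,0,0,0,0,0],[0,0,0,0,0,0],[0,0,0,0,0,0],[0,0,-0.2,0,0,0],[0,0,-0.4,0,0,0],[0,0,-0.4,0,0,0],[0,0,-0.4,0,0,0],[0,0,-0.3,0,0,0],[0,0,0,0,0,0]]]' 0.45
python3 - <<'E'
from h import *
snap('wrist','w8')
E
```

```text
time: 23.98
ee_pos: [450.4, 235.7, 33.2]
ee_rot: [-0.115, 3.139, 0.001]
contact_force: [-0.7, 0.2, -2.1]
finger_gap: 0.339
grip_force: 60.3
time: 25.1
ee_pos: [451.1, 236.3, 162.8]
ee_rot: [-0.115, 3.136, 0.002]
contact_force: [-0.3, 0.2, -0.8]
finger_gap: 0.547
grip_force: 0.0
```

View pics/w8.png

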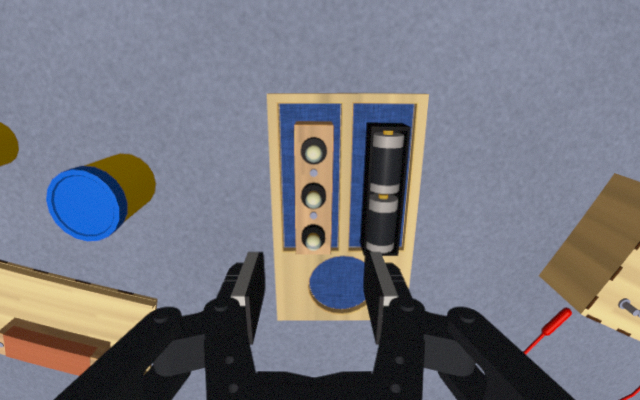

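Run:
```python
from h import *
s=load('w8')
print('lamp',cast(s,[[294,124],[334,124],[296,255],[332,255]],30)[:,:2].round(1).tolist(),'slot',cast(s,[[279,105],[343,105],[285,248],[342,248]],12)[:,:2].round(1).tolist())
m=cv2.inRange(cv2.cvtColor(s['color'],cv2.COLOR_RGB2HSV),(105,110,40),(125,255,255))
print('recess',cast(s,[[308,284],[341,256]],12)[:,:2].round(1).tolist())
c,_=cv2.findContours(m,0,1)
go([435.5,-51,140],184.4)
```

```text
lamp [[400.0, 218.4], [397.8, 248.3], [510.2, 226.2], [508.0, 256.9]] slot [[388.2, 204.9], [384.5, 255.3], [513.8, 215.5], [510.0, 267.2]]
recess [[550.5, 238.9], [518.3, 267.1]]
t 25.15 tip [450.5 235.6 161.5] shift/75 [ 0.48  -3.796  0.285] norm 288 turn/45 [ 0.     0.002 -0.004]
```

```bash
python3 -m inch '[[[0.06,-0.4745,0.035,0,0,0],[0.06,-0.4745,0.035,0,0,0],[0.06,-0.4745,0.035,0,0,0],[0.06,-0.4745,0.035,0,0,0],[0.06,-0.4745,0.035,0,0,0],[0.06,-0.4745,0.035,0,0,0],[0.06,-0.4745,0.035,0,0,0],[0.06,-0.4745,0.035,0,0,0],[0,0,0,0,0,0],[0,0,0,0,0,0]]]' 0.1
python3 - <<'E'
from h import *
s=snap('wrist','w9');go([435.5,-51,37],184.4)
print(proj(s,[435.5,-51,42]),ctrl.get_obs()['joint_positions'])
E
```

```text
time: 26.4
ee_pos: [434.9, -50.5, 139.2]
ee_rot: [0.116, -3.139, -0.001]
contact_force: [-0.0, -0.0, -0.2]
finger_gap: 0.898
grip_force: 0.0
t 26.45 tip [435.1 -50.  139.4] shift/75 [-0.005 -0.014  1.365] norm 102 turn/45 [ 0.001 -0.    -0.002]
[[312.02743723 207.3854061 ]] [ 0.81936688  0.41083379 -0.99618481  2.15299625  0.47753468  0.81548769
  1.16841389]
```

View pics/w9.png

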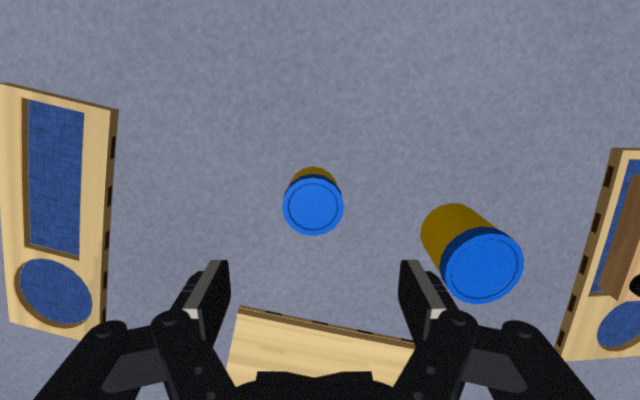

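The small tub's lid is centred at (313,206), matching the prediction (312,207). Grasp it.

```bash
python3 -m inch '[[[0,-0.014,0.4,0,0,0],[0,0,0.4,0,0,0],[0,0,0.35,0,0,0],[0,0,0.215,0,0,0],[0,0,0,0,0,0]]]' 0.1
python3 -m inch '[[[0,0,0,0,0,0],[0,0,0,0,0,0],[0,0,0,0,0,0],[0,0,0,0,0,0],[0,0,0,0,0,0],[0,0,0,0,0,0],[0,0,-0.2,0,0,0],[0,0,-0.4,0,0,0],[0,0,-0.4,0,0,0],[0,0,-0.3,0,0,0],[0,0,0,0,0,0]]]' 1 40
python3 - <<'E'
from h import *
go([551,271,135],184.4)
E
```

```text
time: 27.08
ee_pos: [434.6, -50.7, 36.4]
ee_rot: [0.12, -3.137, -0.002]
contact_force: [0.2, 0.2, 0.9]
finger_gap: 0.899
grip_force: 0.0
time: 28.45
ee_pos: [436.4, -52.5, 136.2]
ee_rot: [-0.114, 3.136, -0.002]
contact_force: [-0.3, -0.7, -0.5]
finger_gap: 0.489
grip_force: 40.7
t 28.45 tip [436.4 -52.5 136.2] shift/75 [-1.838  4.19   0.016] norm 343 turn/45 [-0.002  0.005 -0.005]
```

```bash
python3 -m inch '[[[-0.23,0.524,0,0,0,0],[-0.23,0.524,0,0,0,0],[-0.23,0.524,0,0,0,0],[-0.23,0.524,0,0,0,0],[-0.23,0.524,0,0,0,0],[-0.23,0.524,0,0,0,0],[-0.23,0.524,0,0,0,0],[-0.23,0.524,0,0,0,0],[0,0,0,0,0,0],[0,0,0,0,0,0]]]'
python3 - <<'E'
from h import *
go([551,271,41.5],184.4)
E
```

```text
time: 29.7
ee_pos: [549.1, 270.6, 133.4]
ee_rot: [0.116, -3.138, 0.003]
contact_force: [-0.6, -0.4, -1.4]
finger_gap: 0.484
grip_force: 40.8
t 29.7 tip [549.1 270.6 133.4] shift/75 [-0.027  0.005  1.225] norm 92 turn/45 [-0.002 -0.002 -0.004]
```

```bash
python3 -m inch '[[[-0.02,0,0.35,0,0,0],[0,0,0.35,0,0,0],[0,0,0.3,0,0,0],[0,0,0.15,0,0,0],[0,0,0.07,0,0,0],[0,0,0,0,0,0],[0,0,0,0,0,0]]]'
python3 -m inch '[[[0,0,0,0,0,0],[0,0,0,0,0,0],[0,0,0,0,0,0],[0,0,-0.2,0,0,0],[0,0,-0.4,0,0,0],[0,0,-0.4,0,0,0],[0,0,-0.4,0,0,0],[0,0,-0.3,0,0,0],[0,0,0,0,0,0]]]' 0.25
python3 - <<'E'
from h import *
s=snap('wrist','w10'); go([652,-26.5,140],79.6)
for z in (46,):
    m=cv2.inRange(cv2.cvtColor(s['color'],cv2.COLOR_RGB2HSV),(100,180,120),(120,255,255))
    for k in cv2.findContours(m,0,1)[0]:
        if cv2.contourArea(k)>200: (x,y),r=cv2.minEnclosingCircle(k); print((x,y),r,cast(s,[x,y],z).round(1))
E
```

```text
time: 30.58
ee_pos: [551.7, 272.1, 43.9]
ee_rot: [-0.116, 3.138, 0.001]
contact_force: [-0.1, -1.2, -0.0]
finger_gap: 0.488
grip_force: 41.0
time: 31.7
ee_pos: [552.1, 272.4, 172.9]
ee_rot: [-0.115, 3.136, 0.002]
contact_force: [0.0, 0.2, -0.8]
finger_gap: 0.749
grip_force: 0.0
t 31.75 tip [551.5 271.7 171.3] shift/75 [-1.043 -4.064  0.418] norm 316 turn/45 [2.000e-03 1.000e-03 2.325e+00]
(312.96484375, 190.5078125) 28.075773239135742 [[550.3 272.5  46. ]]
(23.220930099487305, 56.872093200683594) 43.90983963012695 [[463.3  54.4  46. ]]
```

View pics/w10.png

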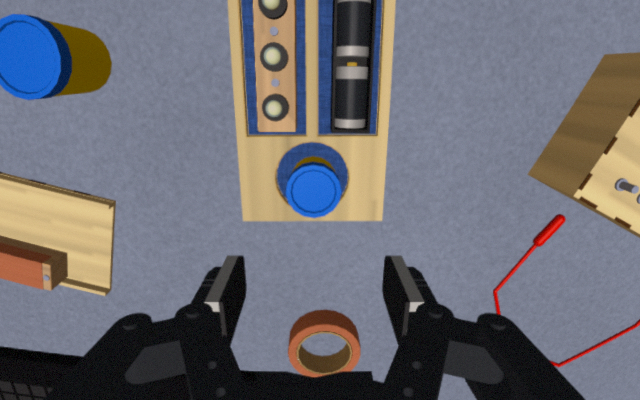

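The small tub stands in the recess, lid centred at (313,190). That finishes the lamp kit; next the copper bar.

```bash
python3 -m inch '[[[-0.13,-0.508,0.03,0,0,0],[-0.13,-0.508,0.03,0,0,0],[-0.13,-0.508,0.03,0,0,0],[-0.13,-0.508,0.03,0,0,0],[-0.13,-0.508,0.03,0,0,0],[-0.13,-0.508,0.03,0,0,0],[-0.13,-0.508,0.03,0,0,0],[-0.13,-0.508,0.03,0,0,0],[0,0,0,0,0,0.21],[0,0,0,0,0,0.21],[0,0,0,0,0,0.21],[0,0,0,0,0,0.21],[0,0,0,0,0,0.21],[0,0,0,0,0,0.21],[0,0,0,0,0,0.21],[0,0,0,0,0,0.21],[0,0,0,0,0,0.21],[0,0,0,0,0,0.21],[0,0,0,0,0,0.22],[0,0,0,0,0,0]]]' 0.4
python3 - <<'E'
from h import *
for n in('wrist','scene','side'):
    s=snap(n,n+'11'); h=cv2.cvtColor(s['color'],cv2.COLOR_RGB2HSV)
    m=cv2.inRange(h,(2,110,70),(10,255,255))|cv2.inRange(h,(176,110,70),(180,255,255))
    for k in cv2.findContours(m,0,1)[0]:
        if cv2.contourArea(k)>40:
            p=cast(s,k[:,0,:],30)[:,:2].astype(np.float32);print(n,cv2.boundingRect(k),cv2.minAreaRect(p))
go([653,-26.5,31],79.6)
E
```

```text
time: 34.25
ee_pos: [650.7, -26.6, 151.4]
ee_rot: [-2.407, -2.017, 0.003]
contact_force: [-0.0, 0.3, 0.4]
finger_gap: 0.602
grip_force: 0.0
wrist (297, 136, 41, 116) ((652.5635986328125, -26.872634887695312), (93.3906478881836, 29.707874298095703), 79.58674621582031)
scene (348, 224, 30, 15) ((657.9300537109375, -27.319561004638672), (91.65388488769531, 34.72100067138672), 79.3003921508789)
scene (452, 203, 23, 22) ((742.7636108398438, 286.76220703125), (69.76484680175781, 86.95468139648438), 52.01320266723633)
side (128, 277, 35, 32) ((720.5997314453125, 301.7890930175781), (71.21722412109375, 85.21665954589844), 72.65203094482422)
side (230, 193, 30, 26) ((646.020751953125, -25.144168853759766), (92.08197784423828, 37.690162658691406), 79.74187469482422)
t 34.4 tip [651.1 -26.6 151.9] shift/75 [0.006 0.027 1.612] norm 121 turn/45 [-0.001  0.     0.009]
```

```bash
python3 -m inch '[[[0,0.02,0.4,0,0,0],[0,0,0.4,0,0,0],[0,0,0.4,0,0,0],[0,0,0.25,0,0,0],[0,0,0.155,0,0,0],[0,0,0,0,0,0]]]' 0.4
python3 -m inch '[[[0,0,0,0,0,0],[0,0,0,0,0,0],[0,0,0,0,0,0],[0,0,0,0,0,0],[0,0,0,0,0,0],[0,0,0,0,0,0],[0,0,-0.2,0,0,0],[0,0,-0.4,0,0,0],[0,0,-0.4,0,0,0],[0,0,0,0,0,0]]]' 1 60
python3 - <<'E'
from h import *
go([443.5,-265,107],-10.5);print(ctrl.get_obs()['joint_positions'])
# touch tray refine from w9 wrist picture (same tray, fixed): recess/slot blue contours
s=load('w9');m=cv2.inRange(cv2.cvtColor(s['color'],cv2.COLOR_RGB2HSV),(105,110,40),(125,255,255));m[:,120:]=0
for k in cv2.findContours(m,0,1)[0]:
    if cv2.contourArea(k)>200: print(cv2.minAreaRect(cast(s,k[:,0,:],8)[:,:2].astype(np.float32)))
E
```

```text
time: 35.15
ee_pos: [652.7, -26.8, 31.8]
ee_rot: [-2.409, -2.016, 0.001]
contact_force: [1.2, -0.5, 0.5]
finger_gap: 0.602
grip_force: 0.0
time: 36.4
ee_pos: [654.8, -26.7, 110.5]
ee_rot: [2.407, 2.013, 0.007]
contact_force: [-0.7, -0.5, 0.2]
finger_gap: 0.331
grip_force: 60.8
t 36.4 tip [654.8 -26.7 110.5] shift/75 [-3.626 -2.211  0.031] norm 319 turn/45 [ 0.004 -0.006  2.007]
[ 0.26142159  0.62999377 -0.44571631  1.6944897   0.33434513  0.88764789
 -0.49928919]
((550.1246948242188, -282.94952392578125), (69.13540649414062, 67.44617462158203), 7.259261608123779)
((442.5712890625, -262.749755859375), (44.14628219604492, 125.25218200683594), 79.41044616699219)
```

```bash
python3 -m inch '[[[-0.453,-0.276,0,0,0,0],[-0.453,-0.276,0,0,0,0],[-0.453,-0.276,0,0,0,0],[-0.453,-0.276,0,0,0,0],[-0.453,-0.276,0,0,0,0],[-0.453,-0.276,0,0,0,0],[-0.453,-0.276,0,0,0,0],[-0.453,-0.276,0,0,0,0],[0,0,0,0,0,0.2],[0,0,0,0,0,0.2],[0,0,0,0,0,0.2],[0,0,0,0,0,0.2],[0,0,0,0,0,0.2],[0,0,0,0,0,0.2],[0,0,0,0,0,0.2],[0,0,0,0,0,0.2],[0,0,0,0,0,0.2],[0,0,0,0,0,0.2],[0,0,0,0,0,0]]]'
python3 - <<'E'
from h import *
s=snap('wrist','w12'); go([443.2,-264,33],-10.5)
h=cv2.cvtColor(s['color'],cv2.COLOR_RGB2HSV);m=cv2.inRange(h,(105,110,40),(125,255,255))
for k in cv2.findContours(m,0,1)[0]:
    if cv2.contourArea(k)>200: print(cv2.boundingRect(k),cv2.minAreaRect(cast(s,k[:,0,:],8)[:,:2].astype(np.float32)))
E
```

```text
time: 38.78
ee_pos: [441.4, -264.7, 106.7]
ee_rot: [-3.129, 0.276, 0.002]
contact_force: [-0.4, 0.3, -2.1]
finger_gap: 0.332
grip_force: 60.8
t 38.83 tip [ 441.5 -264.8  106.8] shift/75 [ 0.022 -0.015  0.984] norm 74 turn/45 [-0.     0.001  0.011]
(278, 109, 75, 48) ((492.57696533203125, -273.55963134765625), (48.00811004638672, 30.529193878173828), 79.11144256591797)
(255, 0, 121, 97) ((542.7793579101562, -282.75830078125), (73.04853820800781, 55.63774490356445), 79.95182800292969)
```

```bash
python3 -m inch '[[[0.02,-0.01,0.35,0,0,0],[0,0,0.3,0,0,0],[0,0,0.2,0,0,0],[0,0,0.13,0,0,0],[0,0,0,0,0,0],[0,0,0,0,0,0]]]'
python3 -m inch '[[[0,0,0,0,0,0],[0,0,0,0,0,0],[0,0,0,0,0,0],[0,0,-0.2,0,0,0],[0,0,-0.4,0,0,0],[0,0,-0.4,0,0,0],[0,0,-0.4,0,0,0],[0,0,-0.3,0,0,0],[0,0,0,0,0,0]]]' 0.45
python3 - <<'E'
from h import *
s=snap('wrist','w13'); go([465,70,170],-10.5)
h=cv2.cvtColor(s['color'],cv2.COLOR_RGB2HSV);m=cv2.inRange(h,(105,110,40),(125,255,255))
m2=cv2.inRange(h,(2,110,70),(10,255,255))
for nm,mm,z in(('blue',m,10),('cu',m2,30)):
  for k in cv2.findContours(mm,0,1)[0]:
    if cv2.contourArea(k)>200: print(nm,cv2.boundingRect(k),cv2.minAreaRect(cast(s,k[:,0,:],z)[:,:2].astype(np.float32)))
E
```

```text
time: 39.58
ee_pos: [443.7, -264.8, 33.9]
ee_rot: [3.129, -0.278, 0.001]
contact_force: [0.5, -0.7, -1.2]
finger_gap: 0.33
grip_force: 62.2
time: 40.7
ee_pos: [444.7, -265.3, 163.8]
ee_rot: [3.127, -0.279, 0.007]
contact_force: [0.0, -0.1, -1.4]
finger_gap: 0.553
grip_force: 0.0
t 40.75 tip [ 443.9 -264.8  162.4] shift/75 [-0.513 -4.444 -0.105] norm 336 turn/45 [ 0.001 -0.003  0.007]
blue (285, 109, 60, 141) ((446.04437255859375, -264.80078125), (47.680599212646484, 125.20430755615234), 79.3875503540039)
blue (267, 0, 96, 99) ((550.7471313476562, -284.1643371582031), (72.92550659179688, 70.89268493652344), 79.8445816040039)
cu (294, 137, 39, 111) ((442.6277160644531, -263.67926025390625), (29.699600219726562, 93.35789489746094), 80.20608520507812)
```

Copper bar is down in its slot: the measured length at top height matches, and it is centred. Last, the large tub.

```bash
python3 -m inch '[[[-0.064,-0.5555,0,0,0,0],[-0.064,-0.5555,0,0,0,0],[-0.064,-0.5555,0,0,0,0],[-0.064,-0.5555,0,0,0,0],[-0.064,-0.5555,0,0,0,0],[-0.064,-0.5555,0,0,0,0],[-0.064,-0.5555,0,0,0,0],[-0.064,-0.5555,0,0,0,0],[0,0,0,0,0,0],[0,0,0,0,0,0]]]' 0
python3 - <<'E'
from h import *
s=snap('wrist','w14'); 
h=cv2.cvtColor(s['color'],cv2.COLOR_RGB2HSV);m=cv2.inRange(h,(100,180,120),(120,255,255))
for k in cv2.findContours(m,0,1)[0]:
    if cv2.contourArea(k)>200: (x,y),r=cv2.minEnclosingCircle(k);print((x,y),r,cast(s,[x,y],66).round(1))
go([465,70,55],-10.5);print(ctrl.get_obs()['joint_positions'])
E
```

```text
time: 42.0
ee_pos: [464.0, 69.5, 160.5]
ee_rot: [3.128, -0.279, -0.002]
contact_force: [0.3, -0.4, -0.5]
finger_gap: 0.996
grip_force: 0.0
(314.7598876953125, 206.2510223388672) 39.26014709472656 [[465.9  69.2  66. ]]
(26.365724563598633, 134.1766815185547) 30.871692657470703 [[551.3 252.3  66. ]]
t 42.05 tip [464.1  69.  160.6] shift/75 [ 0.011 -0.017  1.408] norm 106 turn/45 [0.001 0.002 0.005]
[-0.05942325  0.27023289 -0.25518574  2.1036593   0.09652446  0.78000566
 -2.12431382]
```

```bash
python3 -m inch '[[[0.02,-0.01,0.4,0,0,0],[0,0,0.4,0,0,0],[0,0,0.4,0,0,0],[0,0,0.2,0,0,0],[0,0,0,0,0,0]]]' 0
python3 -m inch '[[[0,0,0,0,0,0],[0,0,0,0,0,0],[0,0,0,0,0,0],[0,0,0,0,0,0],[0,0,0,0,0,0],[0,0,0,0,0,0],[0,0,-0.2,0,0,0],[0,0,-0.4,0,0,0],[0,0,-0.4,0,0,0],[0,0,0,0,0,0]]]' 1 50
python3 - <<'E'
from h import *
go([551,-284,130],-10.5)
E
```

```text
time: 42.68
ee_pos: [465.6, 69.8, 55.6]
ee_rot: [3.128, -0.28, -0.003]
contact_force: [-0.6, 0.9, 0.6]
finger_gap: 0.999
grip_force: 0.0
time: 43.92
ee_pos: [468.0, 71.2, 134.1]
ee_rot: [-3.128, 0.279, -0.009]
contact_force: [0.5, 0.6, -2.5]
finger_gap: 0.622
grip_force: 53.2
t 43.92 tip [468.   71.2 134.1] shift/75 [1.927 4.465 0.055] norm 365 turn/45 [-0.003 -0.007  0.007]
```

```bash
python3 -m inch '[[[0.214,0.496,0,0,0,0],[0.214,0.496,0,0,0,0],[0.214,0.496,0,0,0,0],[0.214,0.496,0,0,0,0],[0.214,0.496,0,0,0,0],[0.214,0.496,0,0,0,0],[0.214,0.496,0,0,0,0],[0.214,0.496,0,0,0,0],[0.214,0.496,0,0,0,0],[0,0,0,0,0,0],[0,0,0,0,0,0]]]'
python3 - <<'E'
from h import *
go([551,-284,61],-10.5)
E
```

```text
time: 45.3
ee_pos: [548.6, -283.4, 130.4]
ee_rot: [-3.128, 0.278, 0.003]
contact_force: [0.1, 0.4, -2.0]
finger_gap: 0.623
grip_force: 53.2
t 45.3 tip [ 548.6 -283.4  130.4] shift/75 [0.035 0.003 0.925] norm 69 turn/45 [-0.001  0.002  0.007]
```

```bash
python3 -m inch '[[[0.02,0,0.35,0,0,0],[0,0,0.3,0,0,0],[0,0,0.2,0,0,0],[0,0,0.08,0,0,0],[0,0,0,0,0,0],[0,0,0,0,0,0]]]'
python3 -m inch '[[[0,0,0,0,0,0],[0,0,0,0,0,0],[0,0,0,0,0,0],[0,0,-0.2,0,0,0],[0,0,-0.4,0,0,0],[0,0,-0.4,0,0,0],[0,0,-0.4,0,0,0],[0,0,-0.4,0,0,0],[0,0,0,0,0,0],[0,0,0,0,0,0]]]' 0.1
python3 - <<'E'
from h import *
w=snap('wrist','wf');a=snap('scene','scf');b=snap('side','sf')
A=cv2.resize(a['color'][130:260,230:450],(400,236));B=cv2.resize(b['color'][120:380,110:390],(400,371))
C=cv2.resize(w['color'][0:300,150:500],(390,334))
o=np.zeros((600,800,3),np.uint8);o[:236,:400]=A;o[:371,400:]=B;o[240:574,:390]=C
cv2.imwrite('pics/final.png',o[:,:,::-1])
m=cv2.inRange(cv2.cvtColor(w['color'],cv2.COLOR_RGB2HSV),(100,180,120),(120,255,255))
for k in cv2.findContours(m,0,1)[0]:
    if cv2.contourArea(k)>200: (x,y),r=cv2.minEnclosingCircle(k);print((x,y),r,cast(w,[x,y],70).round(1))
E
```

```text
time: 46.05
ee_pos: [551.1, -284.5, 62.0]
ee_rot: [3.129, -0.278, 0.001]
contact_force: [0.5, -0.4, -1.2]
finger_gap: 0.619
grip_force: 53.2
time: 47.3
ee_pos: [550.4, -284.5, 196.6]
ee_rot: [3.129, -0.279, -0.0]
contact_force: [-0.0, 0.4, 0.6]
finger_gap: 0.9
grip_force: 0.0
(316.26922607421875, 194.8076934814453) 35.14751052856445 [[ 549.8 -285.6   70. ]]
```

View pics/final.png

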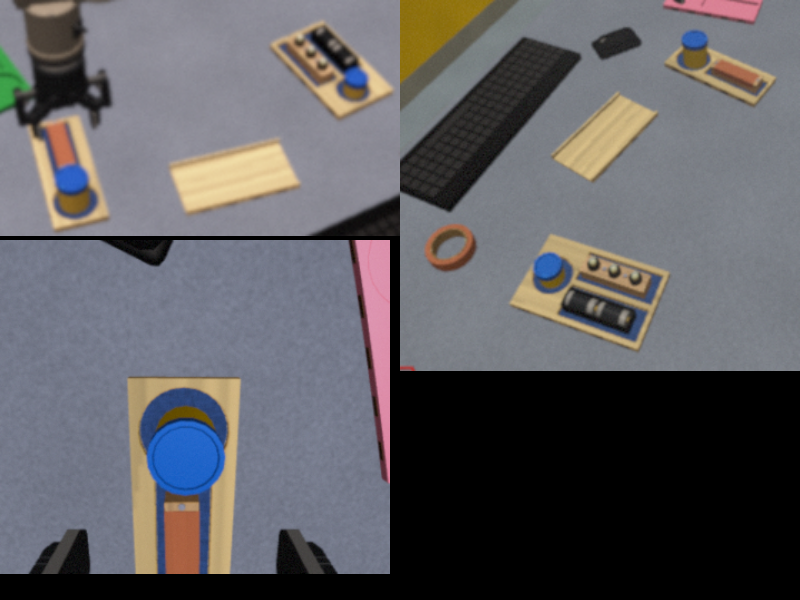

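All five parts sit in their recesses, the rack is empty, and the mouse and tape roll are where they were. Handing in.

```bash
python3 -c "
from workcell import ctrl
print(ctrl.finish_job())"
```

```text
the job is handed in; nothing more can be done
None
```

Both kits are made up and the job is handed in at about 47 s: the final pictures show all five parts lying in their recesses right way up, with the mouse and tape roll left where they were.

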